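Put a crystal housing away under vacuum

TASK

Put the crystal housing away in the vacuum storage box: set it down on the floor of the open bay, upright and without dropping it, then close the box with its loose cover by hooking the cover's narrow lip under the ledge at the front of the box and swinging the other edge down until the cover lies flat and let go of it. Then pump the box down with at least two full strokes of the hand pump: each time press its spring plunger all the way down to its stop, and let it rise fully again. Leave the other things on the bench where they are.

Things in the scene. Friction and masses are not known exactly. Their poses are not given: they have to be found in the camera images.
- box: Grey storage box fixed to the bench, 170 (x) x 128 (y) mm, flat rim 80 mm up, steel hand pump on its +y side (foot plate to y +156). Origin: centre of the box's underside (pump not counted), z up, -x its front. Open bay x -60..+60, y -56..+56, floor at z 8; side walls 8 mm, front and rear rims 25 mm wide.
- ledge_edge (a point): Middle of the lower free edge of the steel ledge at the box's front, at (-63, 0, 95) mm in the box frame; axes as the box. The ledge is 110 mm wide, 5 mm thick, underside 15 mm above the rim; it overhangs the rim by 16 mm, from the inner face of its upright at x -79 to x -63.
- rear_stop (a point): Middle of the top inner edge of the box's rear stop, at (83, 0, 92) mm in the box frame: a steel strip 70 mm wide, standing 12 mm above the rim. The closed cover lies between it and the ledge's upright with 8 mm of play, so it gets in only tilted, lip first under the ledge.
- cover: Loose dark steel cover, 154 (x) x 124 (y) x 5 mm, 0.35 kg, flat, handle up. Its front 16 mm (-x end) is the lip, only 96 mm wide. Origin: centre of underside, z up. On top, centred, a black handle bar 14 mm thick (x), 70 long (y), from 5 to 43 mm above the underside. Closed: origin within 4 mm of box x 0, 80 mm above the box origin, axes parallel to the box's.
- cover_lip (a point): Middle of the lip's front lower edge, (-77, 0, 0) mm in the cover frame.
- cover_rear (a point): Middle of the cover's rear lower edge, (+77, 0, 0) mm in the cover frame.
- housing: Loose crystal housing: black block 60 (x) x 90 (y) x 28 mm, with an aluminium grip fin on top, centred, 14 mm thick (x), 55 mm long (y), from 28 to 62 mm above the underside; about 0.3 kg. A small round window is on its -x face. Origin: centre of the underside, z up. Any heading will do in the bay.
- pump (a joint): Travel of the pump's plunger in m: 0 fully up, 0.040 at its stop; it slides straight down. Spring return: about 2 N to start it, about 9 N at the stop. It counts as fully down above 0.036 and fully up below 0.005.
- pump_top (a point): Centre of the top face of the pump's black mushroom head (56 mm across, 16 mm thick); moves with it. At (0, 112, 142) mm in the box frame when up, z = 102 at the stop.
- mount_a: Bystander: lens mount on a post, black foot 70 x 50 mm, 133 mm tall; origin under its foot.
- mount_b: Bystander: a second such lens mount.
- post_holder: Bystander: black post holder, 50 mm across at the foot, 75 mm tall; origin under it.
- optics_case: Bystander: clear plastic case 70 x 60 x 30 mm; origin under it.
- solvent: Bystander: closed amber bottle, 60 mm across, 150 mm tall; origin under it.
- driver: Bystander: screwdriver lying on the bench.
- flange: Bystander: blank steel flange, 110 mm across, 20 mm thick; origin under it.
Things that resemble listed ones, but are neither listed nor needed, are in the scene too. What is shaped like the housing but yellow is not meant.

How it is judged (in metres and radians):
On the way, in this order (a step that is already met when the one before it is completed fails the run):
1. the housing stands upright on the floor of the bay, let go (x of housing in the frame of box between -0.04 and 0.04 m and y of housing in the frame of box between -0.04 and 0.04 m and z of housing in the frame of box between 0.004 and 0.013 m and angle between housing's own z axis and vertical below 0.12 rad and contact force between the fingers and housing below 0.3 N), for 0.2 s.
2. the cover is shut over it: lip under the ledge, lying flat on the rim, let go (x of housing in the frame of box between -0.04 and 0.04 m and y of housing in the frame of box between -0.04 and 0.04 m and z of housing in the frame of box between 0.004 and 0.013 m and angle between housing's own z axis and vertical below 0.12 rad and x of cover_lip in the frame of box between -0.085 and -0.068 m and y of cover_lip in the frame of box between -0.014 and 0.014 m and z of cover_lip in the frame of box between 0.076 and 0.085 m and y of cover_rear in the frame of box between -0.014 and 0.014 m and z of cover_rear in the frame of box between 0.076 and 0.084 m and contact force between the fingers and cover below 0.3 N), for 0.2 s.
3. first stroke: plunger down to its stop, cover shut (x of cover_lip in the frame of box between -0.085 and -0.068 m and y of cover_lip in the frame of box between -0.014 and 0.014 m and z of cover_lip in the frame of box between 0.076 and 0.085 m and y of cover_rear in the frame of box between -0.014 and 0.014 m and z of cover_rear in the frame of box between 0.076 and 0.084 m and value of joint pump above 0.036 m), for 0.1 s.
4. plunger fully up again (value of joint pump below 0.005 m), for 0.1 s.
5. second stroke: plunger down to its stop, cover shut (all of step 3), for 0.1 s.
At the end, for the whole second after the job is handed in: Housing on the bay floor (within 5 mm, 0.12 rad of upright); cover on the rim, lip 5 mm or more under the ledge, front edge at most 5 mm and rear edge 4 mm above the rim, both within 14 mm of the middle sideways; plunger up within 5 mm; housing and cover at rest (x of housing in the frame of box between -0.04 and 0.04 m and y of housing in the frame of box between -0.04 and 0.04 m and z of housing in the frame of box between 0.004 and 0.013 m and angle between housing's own z axis and vertical below 0.12 rad and x of cover_lip in the frame of box between -0.085 and -0.068 m and y of cover_lip in the frame of box between -0.014 and 0.014 m and z of cover_lip in the frame of box between 0.076 and 0.085 m and y of cover_rear in the frame of box between -0.014 and 0.014 m and z of cover_rear in the frame of box between 0.076 and 0.084 m and value of joint pump below 0.005 m and linear speed of each of housing, cover below 0.02 m/s); the robot touches nothing.
It fails at once if the housing is dropped: let go more than 22 mm above the bay floor (contact force between the fingers and housing below 0.1 N and z of housing in the frame of box above 0.03 m).
It fails at once if the housing is tipped by more than 0.8 rad (angle between housing's own z axis and vertical above 0.8 rad).
It fails at once if a bystander is moved by more than 30 mm (distance of any of mount_a, mount_b, post_holder, optics_case, solvent, driver, flange from where it was at the start of the episode above 0.03 m).
It also fails if it takes over 72 s, if anything falls off the work surface, if the arm or the gripper's body presses on something with over 40 N, if the wrist force passes 120 N, or if a joint passes its speed limit or range.

ROBOT

A 7-joint arm with a two-finger parallel gripper is mounted at the origin on the work surface. World frame = base frame: x ahead of the robot, y to its left, z up, the work surface at z = 0. Lengths are in m, angles in degrees, forces in N, time in s.
With the tool pointing down it reaches from about 0.425 to 1.025 m from the base axis. Payload 3.6 kg.
Tool frame: the origin (TCP) lies on the front face of the gripper's body, between the roots of the fingers; the fingertips stand 73 mm ahead of it and the grasp point (between the pads) lies 54 mm ahead of it (arm.hold_point_z is the distance from the TCP to the grasp point, in m); z points along the fingers, y is the line along which they close (so a half turn about z gives the same grasp; the last joint's range is limited). The gripper opens to 85 mm and grips with 20 to 120 N. Pads are 22 mm wide; open, the fingers measure 114 mm over their backs; the gripper's body (76 mm by 85 mm) begins 54 mm behind the grasp point. The pads swing forward as they close: fully open they stand 13 mm farther back than shut.
Start: joints at [68.383, 33.873, 2.773, 92.16, -1.908, 54.013, -1.931], TCP at [0.203, -0.696, 0.304] pointing down, gripper open.
Joint ranges: [-153.93, 153.93], [-27.13, 128.08], [-72.61, 78.16], [10.71, 143.7], [-87.88, 267.88], [4.46, 118.87], [-176.78, 176.78]. Speed limits (degrees/s): [147.25, 147.25, 180, 180, 180, 180, 180].

INTERFACE

Orientations are given as a 3x3 rotation matrix whose columns are the frame's x, y, z axes.
In Python, from bench import observe, optics, arm gives the robot as it stands. The module is installed in compiled form; this text tells all that it offers.
- The arm moves only by the tool step_arm, never from a script. Its argument "moves" is a list of rows, each an object of numbers: "dx", "dy", "dz": the shift along the tool's x, y, z scaled (see below); "wx", "wy", "wz": the turn, a rotation vector about the tool's x, y, z scaled (see below); "hand": the closure, from -1 (fully open) to 1 (shut). In form: [{"dx": .., "dy": .., "dz": .., "wx": .., "wy": .., "wz": .., "hand": ..}, ...]. A call has 1 to 12 rows; each row is the pose to reach, as a shift and turn from the pose commanded when the call began, along the tool's axes at that moment; what a row does not reach only later rows make up. The controller multiplies each number of a shift by 0.5 m and each number of a turn by pi/2 rad. A row lasts 1/10 s, in which the tool goes at most 50 mm and 8.59 degrees, less where a joint would pass 70% of its speed; a pose out of reach is approached as far as the arm can. A call with a number of a shift or a turn outside -1 to 1 is refused whole. A call with a gripper value outside its range is refused whole. The fingers move at their own pace and stop on an object; "newtons" is the grip in N (left out, the last holds). Time passes only in rows, so rows that repeat a pose let the fingers close. It gives the time, the measured TCP pose, the force, the opening and the grip force at its end, in the units of the state.
- observe(): the state, without advancing time (a new reading comes with each control period).
- optics.camera(name): name is "scene" or "top" or "wrist"; returns (picture, depth): 384x512x3 uint8, red, green, blue; 384x512 float32, m along the optical axis (not along the pixel's ray), 0 where there is no reading.
- optics.get_calibration(name): a dict with "camera_matrix" (3x3 intrinsics, pixels), "cam_to_world" (4x4, takes a point from camera to world coordinates). Camera axes: x right, y up, looking along -z (the intrinsics and any distortion apply to the point x, -y, -z); pixel columns grow to the right and rows downward; lengths in m; the calibration is good to about 2 mm. The wrist camera is an equidistant fisheye: a pixel r from the principal point sees the ray r / f radians off the axis. A picture is of the moment at which its call begins: read the wrist's pose just before it. get_calibration takes no time and is no camera call; for the wrist camera it gives the pose at the moment of the call.
- arm.sign_off(): hands the job in; it is judged then, once.
The state is a dict: "time": time; "joint_pos": joint angles; "qd": joint speeds; "joint_efforts": joint torques, N m; "ee_pos": TCP position; "eef_rot": TCP orientation; "ft_force": force on the tool from outside, world axes, zero at the start; "moment": the same for the moment, N m; "finger_gap": finger opening in m; "gripper_force": force on a finger pad.
Only numpy, scipy, OpenCV 4.12 (cv2) and the standard library are available. Lean on these libraries where they do the work, as an engineer would, in place of code of your own. Each camera call takes 0.05 s, during which the arm holds its last target. There are 200 camera calls.

## Working session

There is one attempt and no reset: what is moved stays moved. The work goes in short steps, Python scripts to look and compute and a tool call to move; the robot and the scene stay as the last step left them, time stands still between calls to the robot, and variables do not carry over. Pictures are saved under pics/ and viewed, at most 10 in all, crops included, and the job is handed in when it is done.

Besides the shell and the picture viewer there is one more tool, called after ">>>" as name(argument=value, ...), one argument or row to a line, values as JSON. step_arm: Moves the arm, as the interface text tells. Shifts and turns lie within -1 to 1; 1 stands for 0.5 m of shift or pi/2 rad of turn. Its arguments: {"type":"object","properties":{"moves":{"type":"array","items":{"type":"object","properties":{"dx":{"type":"number","minimum":-1,"maximum":1},"dy":{"type":"number","minimum":-1,"maximum":1},"dz":{"type":"number","minimum":-1,"maximum":1},"wx":{"type":"number","minimum":-1,"maximum":1},"wy":{"type":"number","minimum":-1,"maximum":1},"wz":{"type":"number","minimum":-1,"maximum":1},"hand":{"type":"number"}}}},"newtons":{"type":"number"}},"required":["moves"]}

```bash
mkdir -p pics; python3 - <<'E'
from bench import observe, optics, arm
import cv2,numpy as np
s=observe();print(s['time'],s['ee_pos'],s['eef_rot'],arm.hold_point_z)
for n in('scene','top'):
    p,d=optics.camera(n);c=optics.get_calibration(n);np.savez(n+'.npz',p=p,d=d,K=c['camera_matrix'],T=c['cam_to_world'])
    cv2.imwrite(f'pics/{n}0.png',cv2.resize(p[:,:,::-1],(800,600)))
    print(n,c)
E
```

```text
0.0 [ 0.20285696 -0.69535188  0.30274892] [[ 9.59966577e-01  2.80113657e-01 -7.14805115e-04]
 [ 2.80114553e-01 -9.59964270e-01  2.10647990e-03]
 [-9.61335825e-05 -2.22237761e-03 -9.99997526e-01]] 0.0539
scene {'camera_matrix': array([[444.04870865,   0.        , 258.68348955],
       [  0.        , 444.04870865, 190.3608523 ],
       [  0.        ,   0.        ,   1.        ]]), 'cam_to_world': array([[-0.65720246, -0.4434022 ,  0.60949112,  1.33564955],
       [ 0.75366868, -0.39547908,  0.52495698,  0.68962693],
       [ 0.00827391,  0.80435738,  0.59408817,  0.86135086],
       [ 0.        ,  0.        ,  0.        ,  1.        ]])}
top {'camera_matrix': array([[359.87252995,   0.        , 251.88676587],
       [  0.        , 359.87252995, 192.34673931],
       [  0.        ,   0.        ,   1.        ]]), 'cam_to_world': array([[-1.53240688e-03,  9.96718758e-01, -8.09281783e-02,
         4.55447627e-01],
       [-9.99881015e-01, -2.84991782e-04,  1.54231556e-02,
         4.00580068e-02],
       [ 1.53494847e-02,  8.09421837e-02,  9.96600600e-01,
         1.40901983e+00],
       [ 0.00000000e+00,  0.00000000e+00,  0.00000000e+00,
         1.00000000e+00]])}
```

View pics/scene0.png

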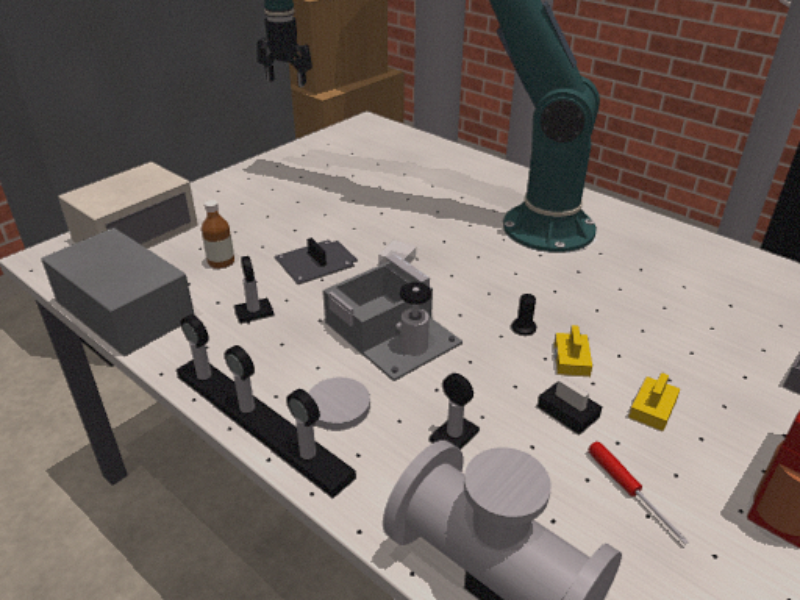

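View pics/top0.png

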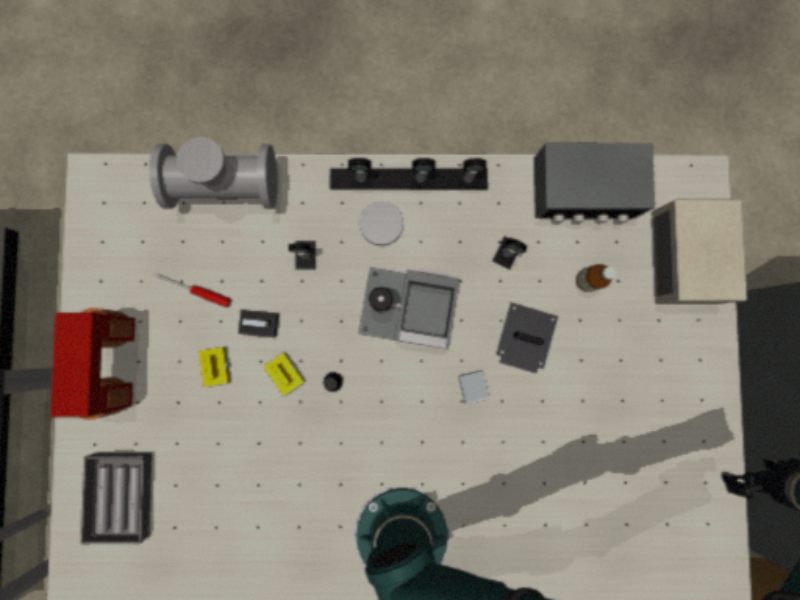

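Scene picture: candidates for the housing (800x600 top picture) are the black block with a bright fin at (258,323), and the yellow ones at (213,367) and (284,374). I choose the black one. The cover is at (527,338), the box at (428,310) with the pump at (380,298), and the ledge is on the robot's side at (424,340).

```bash
cat > h.py <<'E'
import numpy as np,cv2
def cloud(p,d,K,T):
    v,u=np.mgrid[:d.shape[0],:d.shape[1]]
    P=np.stack([(u-K[0,2])/K[0,0]*d,-(v-K[1,2])/K[1,1]*d,-d],-1)
    W=P@T[:3,:3].T+T[:3,3]; W[d==0]=np.nan
    return W
def load(n):
    f=np.load(n+'.npz');return f['p'],cloud(f['p'],f['d'],f['K'],f['T'])
def rect(W,z0,z1,c,r):
    m=(W[...,2]>z0)&(W[...,2]<z1)&(np.hypot(W[...,0]-c[0],W[...,1]-c[1])<r)
    q=W[m]; 
    if len(q)<5: return None
    (cx,cy),(w,h),a=cv2.minAreaRect((q[:,:2]*1000).astype(np.float32))
    return len(q),'c',round(cx,1),round(cy,1),'wh',round(w,1),round(h,1),'a',round(a,1),'mean',(q.mean(0)*1000).round(1)
E
python3 - <<'E'
from h import *
p,W=load('top');ps,Ws=load('scene')
px=lambda u,v:W[int(v*.64),int(u*.64)]
H=px(250,330);C=px(515,355);B=px(428,345);PU=px(380,298)
print(H,C,B,PU)
for n,w in(('top',W),('scene',Ws)):
    print(n)
    print('hous fin',rect(w,.05,.07,H,.08));print('hous blk',rect(w,.015,.07,H,.08))
    print('handle',rect(w,.03,.05,C,.13));print('plate',rect(w,.003,.05,C,.13))
    print('rim',rect(w,.074,.086,B+[.1,0,0],.14));print('ledge',rect(w,.096,.104,B,.1));print('stop',rect(w,.0885,.096,B+[.18,0,0],.1));print('pump',rect(w,.135,.15,PU,.06))
tiles=[]
for (img,u,v,r) in((p,258,323,45),(p,527,338,50),(p,415,310,70),(ps,570,400,60),(ps,316,258,60),(ps,390,310,90)):
    u,v,r=int(u*.64),int(v*.64),int(r*.64)
    tiles.append(cv2.resize(img[v-r:v+r,u-r:u+r],(260,260),interpolation=cv2.INTER_CUBIC))
cv2.imwrite('pics/crops.png',np.vstack([np.hstack(tiles[:3]),np.hstack(tiles[3:])])[:,:,::-1])
E
```

```text
[0.49615161 0.36931356 0.03003607] [ 0.43392757 -0.28132785  0.0080101 ] [ 0.46098966 -0.0565527   0.10207458] [0.5666912  0.05184333 0.1416782 ]
top
hous fin (57, 'c', 512.7, 355.2, 'wh', 55.5, 13.9, 'a', 83.7, 'mean', array([512.6, 354.4,  62.5]))
hous blk (384, 'c', 511.4, 355.1, 'wh', 90.6, 62.0, 'a', 84.3, 'mean', array([511.7, 352.4,  34. ]))
handle (160, 'c', 423.9, -250.7, 'wh', 74.7, 199.3, 'a', 45.4, 'mean', array([ 415.5, -242.2,   37.2]))
plate (1855, 'c', 433.8, -281.3, 'wh', 255.2, 258.6, 'a', 74.3, 'mean', array([ 446.6, -286.2,    9.5]))
rim (414, 'c', 551.8, -35.3, 'wh', 175.5, 176.0, 'a', 80.2, 'mean', array([574.2, -62.1,  81.2]))
ledge (152, 'c', 471.9, -45.8, 'wh', 109.7, 21.6, 'a', 80.4, 'mean', array([472. , -44.7, 100.6]))
stop (34, 'c', 629.6, -68.5, 'wh', 21.0, 74.2, 'a', 5.5, 'mean', array([628.9, -71.9,  93. ]))
pump (185, 'c', 563.3, 51.8, 'wh', 50.3, 49.5, 'a', 0.1, 'mean', array([563.1,  52.2, 143.2]))
scene
hous fin (138, 'c', 515.1, 353.5, 'wh', 55.3, 19.2, 'a', 82.1, 'mean', array([516.8, 354.8,  57.4]))
hous blk (727, 'c', 512.2, 376.4, 'wh', 81.9, 149.6, 'a', 14.4, 'mean', array([523.4, 358.5,  33.3]))
handle (85, 'c', 426.9, -251.7, 'wh', 67.4, 204.1, 'a', 39.8, 'mean', array([ 460.9, -288.5,   37.4]))
plate (658, 'c', 430.9, -290.0, 'wh', 178.2, 255.1, 'a', 65.1, 'mean', array([ 465.9, -285.6,   12.8]))
rim (682, 'c', 556.2, -25.3, 'wh', 206.1, 177.4, 'a', 80.7, 'mean', array([569.9, -36.3,  78.8]))
ledge (142, 'c', 474.0, -46.7, 'wh', 112.9, 25.5, 'a', 80.8, 'mean', array([474.4, -44.3,  98.5]))
stop (34, 'c', 632.0, -74.6, 'wh', 67.8, 9.4, 'a', 79.1, 'mean', array([631.5, -74.5,  90.6]))
pump (187, 'c', 566.7, 52.7, 'wh', 50.7, 54.5, 'a', 51.1, 'mean', array([568.5,  53.1, 139.6]))
```

View pics/crops.png

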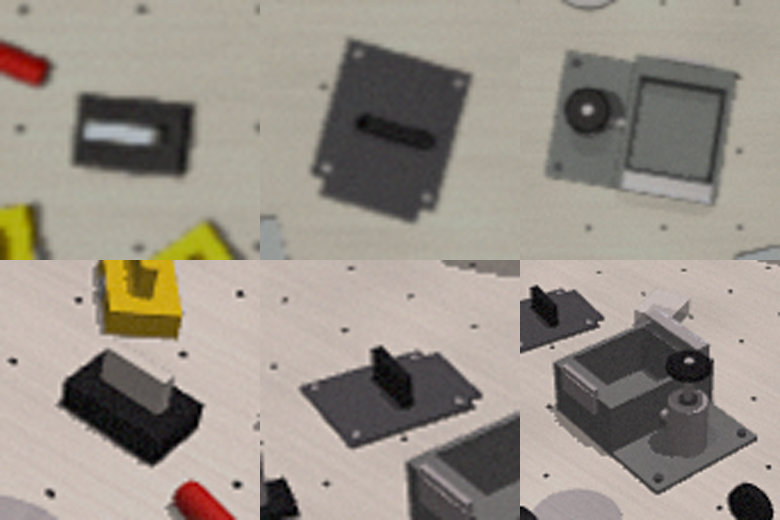

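The crop shows the black block with its light fin, so this is the housing. In the cover's crop the notched lip end points towards the robot (bottom). Next I fit the cover and compute the first moves.

```bash
cat >> h.py <<'E'
from scipy.spatial.transform import Rotation as Ro
def tool(b,tilt=0):
    "tool down, y (closing) at world angle b deg; tilt>0: then turned about tool x by tilt deg"
    c,s=np.cos(np.radians(b)),np.sin(np.radians(b))
    R=np.array([[-s,c,0],[c,s,0],[0,0,-1.]])
    return R@Ro.from_rotvec([np.radians(tilt),0,0]).as_matrix()
def rel(R0,p0,R1,p1):
    d=R0.T@(np.asarray(p1)-p0)/.5; w=Ro.from_matrix(R0.T@R1).as_rotvec()/(np.pi/2)
    return dict(zip(('dx','dy','dz','wx','wy','wz'),np.round(np.r_[d,w],4).tolist()))
BO=np.array([.5453,-.058,0]);BY=-9.6
def b2w(v):
    return BO+Ro.from_euler('z',BY,degrees=True).as_matrix()@np.asarray(v)
E
python3 - <<'E'
from h import *
from bench import observe
p,W=load('top');ps,Ws=load('scene')
for n,w in(('top',W),('scene',Ws)):
    print(n,'handle',rect(w,.025,.055,(.446,-.286),.05)); print(n,'handletop',rect(w,.04,.05,(.446,-.286),.05))
    m=(np.hypot(w[...,0]-.446,w[...,1]+.286)<.11)&(w[...,2]<.06)&((p if n=='top' else ps).max(-1)<100)
    q=w[m];print('dark plate',len(q),cv2.minAreaRect((q[:,:2]*1000).astype(np.float32)),q.mean(0))
s=observe();R,P=s['eef_rot'],s['ee_pos']
A=rel(R,P,tool(-40),[.55,-.3,.3]);print(A)
print(rel(tool(-40),[.55,-.3,.3],tool(-6),[.5125,.355,.22]))
E
```

```text
top handle (61, 'c', 477.1, -303.0, 'wh', 56.7, 13.8, 'a', 71.9, 'mean', array([ 476.7, -302.3,   42.4]))
top handletop (46, 'c', 477.4, -303.8, 'wh', 54.1, 13.5, 'a', 73.4, 'mean', array([ 476.7, -303.9,   44. ]))
dark plate 1091 ((475.0447692871094, -311.037841796875), (122.2509765625, 149.4880828857422), 72.67160034179688) [ 0.47389438 -0.3085405   0.00893536]
scene handle (64, 'c', 479.8, -303.6, 'wh', 57.8, 16.2, 'a', 72.0, 'mean', array([ 483.2, -298.4,   37.1]))
scene handletop (22, 'c', 480.7, -303.9, 'wh', 43.9, 12.8, 'a', 71.7, 'mean', array([ 480. , -304.7,   42. ]))
dark plate 803 ((451.49359130859375, -301.1307373046875), (146.45965576171875, 194.3466796875), 64.2953872680664) [ 0.47948783 -0.30215947  0.00732552]
{'dx': 0.888, 'dy': -0.5647, 'dz': 0.0067, 'wx': -0.0013, 'wy': -0.0003, 'wz': -0.3749}
{'dx': 0.9553, 'dy': -0.8995, 'dz': 0.16, 'wx': 0.0, 'wy': 0.0, 'wz': -0.3778}
```

>>> step_arm(
  moves=[
    {"dx":0.888,"dy":-0.565,"dz":0.007,"wz":-0.375,"hand":-0.3},
    {"dx":0.888,"dy":-0.565,"dz":0.007,"wz":-0.375,"hand":-0.3},
    {"dx":0.888,"dy":-0.565,"dz":0.007,"wz":-0.375,"hand":-0.3},
    {"dx":0.888,"dy":-0.565,"dz":0.007,"wz":-0.375,"hand":-0.3},
    {"dx":0.888,"dy":-0.565,"dz":0.007,"wz":-0.375,"hand":-0.3},
    {"dx":0.888,"dy":-0.565,"dz":0.007,"wz":-0.375,"hand":-0.3},
    {"dx":0.888,"dy":-0.565,"dz":0.007,"wz":-0.375,"hand":-0.3},
    {"dx":0.888,"dy":-0.565,"dz":0.007,"wz":-0.375,"hand":-0.3},
    {"dx":0.888,"dy":-0.565,"dz":0.007,"wz":-0.375,"hand":-0.3},
    {"dx":0.888,"dy":-0.565,"dz":0.007,"wz":-0.375,"hand":-0.3},
    {"dx":0.888,"dy":-0.565,"dz":0.007,"wz":-0.375,"hand":-0.3},
    {"dx":0.888,"dy":-0.565,"dz":0.007,"wz":-0.375,"hand":-0.3},
  ],
)

```text
invalid input at $.moves[0]: expected keys dx, dy, dz, wx, wy, wz, hand
```

>>> step_arm(
  moves=[
    {"dx":0.955,"dy":-0.9,"dz":0.04,"wz":-0.378},
    {"dx":0.955,"dy":-0.9,"dz":0.04,"wz":-0.378},
    {"dx":0.955,"dy":-0.9,"dz":0.04,"wz":-0.378},
    {"dx":0.955,"dy":-0.9,"dz":0.04,"wz":-0.378},
    {"dx":0.955,"dy":-0.9,"dz":0.04,"wz":-0.378},
    {"dx":0.955,"dy":-0.9,"dz":0.04,"wz":-0.378},
    {"dx":0.955,"dy":-0.9,"dz":0.04,"wz":-0.378},
    {"dx":0.955,"dy":-0.9,"dz":0.04,"wz":-0.378},
    {"dx":0.955,"dy":-0.9,"dz":0.04,"wz":-0.378},
    {"dx":0.955,"dy":-0.9,"dz":0.04,"wz":-0.378},
    {"dx":0.955,"dy":-0.9,"dz":0.04,"wz":-0.378},
    {"dx":0.955,"dy":-0.9,"dz":0.04,"wz":-0.378},
  ],
)

```text
invalid input at $.moves[0]: expected keys dx, dy, dz, wx, wy, wz, hand
```

>>> step_arm(
  moves=[
    {"dx":0.888,"dy":-0.565,"dz":0.007,"wx":0,"wy":0,"wz":-0.375,"hand":-0.3},
    {"dx":0.888,"dy":-0.565,"dz":0.007,"wx":0,"wy":0,"wz":-0.375,"hand":-0.3},
    {"dx":0.888,"dy":-0.565,"dz":0.007,"wx":0,"wy":0,"wz":-0.375,"hand":-0.3},
    {"dx":0.888,"dy":-0.565,"dz":0.007,"wx":0,"wy":0,"wz":-0.375,"hand":-0.3},
    {"dx":0.888,"dy":-0.565,"dz":0.007,"wx":0,"wy":0,"wz":-0.375,"hand":-0.3},
    {"dx":0.888,"dy":-0.565,"dz":0.007,"wx":0,"wy":0,"wz":-0.375,"hand":-0.3},
    {"dx":0.888,"dy":-0.565,"dz":0.007,"wx":0,"wy":0,"wz":-0.375,"hand":-0.3},
    {"dx":0.888,"dy":-0.565,"dz":0.007,"wx":0,"wy":0,"wz":-0.375,"hand":-0.3},
    {"dx":0.888,"dy":-0.565,"dz":0.007,"wx":0,"wy":0,"wz":-0.375,"hand":-0.3},
    {"dx":0.888,"dy":-0.565,"dz":0.007,"wx":0,"wy":0,"wz":-0.375,"hand":-0.3},
    {"dx":0.888,"dy":-0.565,"dz":0.007,"wx":0,"wy":0,"wz":-0.375,"hand":-0.3},
    {"dx":0.888,"dy":-0.565,"dz":0.007,"wx":0,"wy":0,"wz":-0.375,"hand":-0.3},
  ],
)

```text
time: 1.3
ee_pos: [0.554, -0.2944, 0.3001]
eef_rot: [[0.635, 0.772, 0.002], [0.772, -0.635, 0.003], [0.004, -0.001, -1.0]]
ft_force: [0.4, -0.2, 0.7]
finger_gap: 0.0556
gripper_force: 0.0
```

>>> step_arm(
  moves=[
    {"dx":0.955,"dy":-0.9,"dz":0.04,"wx":0,"wy":0,"wz":-0.378,"hand":-0.3},
    {"dx":0.955,"dy":-0.9,"dz":0.04,"wx":0,"wy":0,"wz":-0.378,"hand":-0.3},
    {"dx":0.955,"dy":-0.9,"dz":0.04,"wx":0,"wy":0,"wz":-0.378,"hand":-0.3},
    {"dx":0.955,"dy":-0.9,"dz":0.04,"wx":0,"wy":0,"wz":-0.378,"hand":-0.3},
    {"dx":0.955,"dy":-0.9,"dz":0.04,"wx":0,"wy":0,"wz":-0.378,"hand":-0.3},
    {"dx":0.955,"dy":-0.9,"dz":0.04,"wx":0,"wy":0,"wz":-0.378,"hand":-0.3},
    {"dx":0.955,"dy":-0.9,"dz":0.04,"wx":0,"wy":0,"wz":-0.378,"hand":-0.3},
    {"dx":0.955,"dy":-0.9,"dz":0.04,"wx":0,"wy":0,"wz":-0.378,"hand":-0.3},
    {"dx":0.955,"dy":-0.9,"dz":0.04,"wx":0,"wy":0,"wz":-0.378,"hand":-0.3},
    {"dx":0.955,"dy":-0.9,"dz":0.04,"wx":0,"wy":0,"wz":-0.378,"hand":-0.3},
    {"dx":0.955,"dy":-0.9,"dz":0.04,"wx":0,"wy":0,"wz":-0.378,"hand":-0.3},
    {"dx":0.955,"dy":-0.9,"dz":0.04,"wx":0,"wy":0,"wz":-0.378,"hand":-0.3},
  ],
)

```text
time: 2.5
ee_pos: [0.5156, 0.2985, 0.2817]
eef_rot: [[0.106, 0.994, -0.0], [0.994, -0.106, -0.002], [-0.002, 0.0, -1.0]]
ft_force: [0.1, -0.2, -0.0]
finger_gap: 0.0553
gripper_force: 0.0
```

```bash
python3 - <<'E'
from h import *
from bench import observe
p,W=load('top');ps,Ws=load('scene')
for n,w in(('top',W),('scene',Ws)):
    print(n,rect(w,.03,.055,(.475,-.308),.05))
s=observe();R,P=s['eef_rot'],s['ee_pos'];print(P,s['qd'])
print(rel(R,P,tool(-6),[.513,.355,.105]))
E
```

```text
top (74, 'c', 475.5, -309.1, 'wh', 69.2, 14.0, 'a', 73.0, 'mean', array([ 475.2, -308.6,   42.6]))
scene (71, 'c', 477.2, -312.0, 'wh', 75.4, 16.3, 'a', 72.5, 'mean', array([ 480. , -308.3,   38.7]))
[0.51561503 0.29845507 0.28167769] [-46.03918503  15.83727339   1.06888283 -26.02613071   4.76570055
  10.86366702 -44.26929491]
{'dx': 0.1125, 'dy': -0.0172, 'dz': 0.3532, 'wx': 0.0, 'wy': 0.001, 'wz': -0.001}
```

>>> step_arm(
  moves=[
    {"dx":0,"dy":0,"dz":0.05,"wx":0,"wy":0,"wz":0,"hand":-0.3},
    {"dx":0,"dy":0,"dz":0.05,"wx":0,"wy":0,"wz":0,"hand":-0.3},
    {"dx":0,"dy":0,"dz":0.05,"wx":0,"wy":0,"wz":0,"hand":-0.3},
  ],
)

```text
time: 2.8
ee_pos: [0.5156, 0.2957, 0.2563]
eef_rot: [[0.106, 0.994, -0.002], [0.994, -0.106, -0.003], [-0.003, -0.002, -1.0]]
ft_force: [0.5, 0.2, 0.7]
finger_gap: 0.0556
gripper_force: 0.0
```

```bash
python3 - <<'E'
from h import *
from bench import observe,optics
s=observe();R,P=s['eef_rot'],s['ee_pos'];print(P,np.abs(s['qd']).max())
print(rel(R,P,tool(-6),[.513,.355,.22]),rel(R,P,tool(-6),[.513,.355,.105]))
E
```

```text
[0.51562927 0.29570443 0.25629514] 1.2226105515038155
{'dx': 0.1176, 'dy': -0.0177, 'dz': 0.0722, 'wx': -0.001, 'wy': 0.0022, 'wz': -0.0012} {'dx': 0.1184, 'dy': -0.0174, 'dz': 0.3022, 'wx': -0.001, 'wy': 0.0022, 'wz': -0.0012}
```

>>> step_arm(
  moves=[
    {"dx":0.118,"dy":-0.017,"dz":0.07,"wx":0,"wy":0,"wz":0,"hand":-0.3},
    {"dx":0.118,"dy":-0.017,"dz":0.07,"wx":0,"wy":0,"wz":0,"hand":-0.3},
    {"dx":0.118,"dy":-0.017,"dz":0.07,"wx":0,"wy":0,"wz":0,"hand":-0.3},
    {"dx":0.118,"dy":-0.017,"dz":0.07,"wx":0,"wy":0,"wz":0,"hand":-0.3},
    {"dx":0.118,"dy":-0.017,"dz":0.15,"wx":0,"wy":0,"wz":0,"hand":-0.3},
    {"dx":0.118,"dy":-0.017,"dz":0.22,"wx":0,"wy":0,"wz":0,"hand":-0.3},
    {"dx":0.118,"dy":-0.017,"dz":0.27,"wx":0,"wy":0,"wz":0,"hand":-0.3},
    {"dx":0.118,"dy":-0.017,"dz":0.3,"wx":0,"wy":0,"wz":0,"hand":-0.3},
    {"dx":0.118,"dy":-0.017,"dz":0.3,"wx":0,"wy":0,"wz":0,"hand":-0.3},
    {"dx":0.118,"dy":-0.017,"dz":0.3,"wx":0,"wy":0,"wz":0,"hand":-0.3},
  ],
)

```text
time: 3.8
ee_pos: [0.514, 0.3574, 0.1081]
eef_rot: [[0.105, 0.994, 0.001], [0.994, -0.105, 0.0], [0.0, 0.001, -1.0]]
ft_force: [0.2, 0.2, -0.1]
finger_gap: 0.0556
gripper_force: 0.0
```

```bash
python3 - <<'E'
from h import *
from bench import observe,optics
s=observe();R,P=s['eef_rot'],s['ee_pos'];print(P,s['finger_gap'],rel(R,P,tool(-6),[.513,.355,.105]))
p,d=optics.camera('wrist');cv2.imwrite('pics/w1.png',p[:,:,::-1])
E
```

```text
[0.51404094 0.35741614 0.10814313] 0.055552781852335 {'dx': -0.005, 'dy': -0.0016, 'dz': 0.0063, 'wx': 0.0008, 'wy': -0.0003, 'wz': -0.0003}
```

View pics/w1.png

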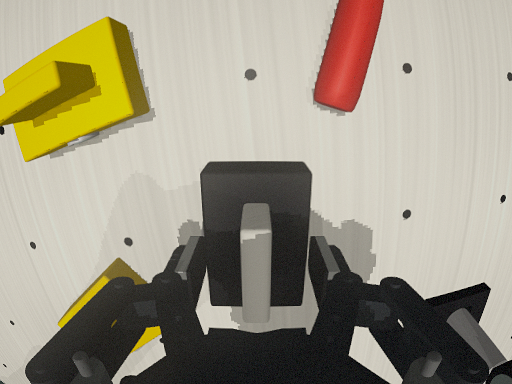

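The wrist picture shows the fin at (256,260) between the open pads at (190,260) and (320,260), centred. I close and lift.

>>> step_arm(
  moves=[
    {"dx":-0.005,"dy":-0.002,"dz":0.006,"wx":0,"wy":0,"wz":0,"hand":-0.3},
    {"dx":-0.005,"dy":-0.002,"dz":0.006,"wx":0,"wy":0,"wz":0,"hand":1},
    {"dx":-0.005,"dy":-0.002,"dz":0.006,"wx":0,"wy":0,"wz":0,"hand":1},
    {"dx":-0.005,"dy":-0.002,"dz":0.006,"wx":0,"wy":0,"wz":0,"hand":1},
    {"dx":-0.005,"dy":-0.002,"dz":0.006,"wx":0,"wy":0,"wz":0,"hand":1},
    {"dx":-0.005,"dy":-0.002,"dz":0.006,"wx":0,"wy":0,"wz":0,"hand":1},
    {"dx":-0.005,"dy":-0.002,"dz":0.006,"wx":0,"wy":0,"wz":0,"hand":1},
    {"dx":-0.005,"dy":-0.002,"dz":0.006,"wx":0,"wy":0,"wz":0,"hand":1},
    {"dx":-0.005,"dy":-0.002,"dz":0.006,"wx":0,"wy":0,"wz":0,"hand":1},
  ],
  newtons=50,
)

```text
time: 4.75
ee_pos: [0.5123, 0.3557, 0.1047]
eef_rot: [[0.104, 0.995, 0.001], [0.995, -0.104, 0.001], [0.001, 0.001, -1.0]]
ft_force: [-0.5, 0.1, 4.9]
finger_gap: 0.0135
gripper_force: 49.9
```

>>> step_arm(
  moves=[
    {"dx":0,"dy":0,"dz":-0.05,"wx":0,"wy":0,"wz":0,"hand":1},
    {"dx":0,"dy":0,"dz":-0.12,"wx":0,"wy":0,"wz":0,"hand":1},
    {"dx":0,"dy":0,"dz":-0.2,"wx":0,"wy":0,"wz":0,"hand":1},
    {"dx":0,"dy":0,"dz":-0.28,"wx":0,"wy":0,"wz":0,"hand":1},
    {"dx":0,"dy":0,"dz":-0.35,"wx":0,"wy":0,"wz":0,"hand":1},
    {"dx":0,"dy":0,"dz":-0.4,"wx":0,"wy":0,"wz":0,"hand":1},
    {"dx":0,"dy":0,"dz":-0.4,"wx":0,"wy":0,"wz":0,"hand":1},
    {"dx":0,"dy":0,"dz":-0.4,"wx":0,"wy":0,"wz":0,"hand":1},
  ],
)

```text
time: 5.55
ee_pos: [0.5112, 0.3548, 0.303]
eef_rot: [[0.104, 0.995, -0.001], [0.995, -0.104, -0.001], [-0.001, -0.001, -1.0]]
ft_force: [0.6, 0.3, -4.0]
finger_gap: 0.0132
gripper_force: 49.4
```

```bash
python3 - <<'E'
from h import *
from bench import observe,optics
s=observe();R,P=s['eef_rot'],s['ee_pos'];print(P,s['finger_gap'],s['gripper_force'],s['ft_force'])
t=b2w([0,0,.008+.105]);print(t)
print(rel(R,P,tool(BY),[t[0],t[1],.305]))
E
```

```text
[0.51124736 0.35478843 0.30298488] 0.013248852692596614 49.42220985889435 [ 0.5759112   0.2624971  -4.01202607]
[ 0.5453 -0.058   0.113 ]
{'dx': -0.814, 'dy': 0.1535, 'dz': -0.0031, 'wx': -0.0007, 'wy': 0.0009, 'wz': 0.0404}
```

>>> step_arm(
  moves=[
    {"dx":-0.05,"dy":0.01,"dz":0,"wx":0,"wy":0,"wz":0.01,"hand":1},
    {"dx":-0.13,"dy":0.025,"dz":0,"wx":0,"wy":0,"wz":0.02,"hand":1},
    {"dx":-0.22,"dy":0.042,"dz":0,"wx":0,"wy":0,"wz":0.04,"hand":1},
    {"dx":-0.31,"dy":0.06,"dz":0,"wx":0,"wy":0,"wz":0.04,"hand":1},
    {"dx":-0.4,"dy":0.076,"dz":0,"wx":0,"wy":0,"wz":0.04,"hand":1},
    {"dx":-0.49,"dy":0.093,"dz":0,"wx":0,"wy":0,"wz":0.04,"hand":1},
    {"dx":-0.58,"dy":0.11,"dz":0,"wx":0,"wy":0,"wz":0.04,"hand":1},
    {"dx":-0.67,"dy":0.127,"dz":0,"wx":0,"wy":0,"wz":0.04,"hand":1},
    {"dx":-0.74,"dy":0.14,"dz":0,"wx":0,"wy":0,"wz":0.04,"hand":1},
    {"dx":-0.79,"dy":0.15,"dz":0,"wx":0,"wy":0,"wz":0.04,"hand":1},
    {"dx":-0.814,"dy":0.154,"dz":-0.003,"wx":0,"wy":0,"wz":0.04,"hand":1},
    {"dx":-0.814,"dy":0.154,"dz":-0.003,"wx":0,"wy":0,"wz":0.04,"hand":1},
  ],
)

```text
time: 6.75
ee_pos: [0.5452, -0.0593, 0.3038]
eef_rot: [[0.17, 0.985, -0.004], [0.985, -0.17, -0.0], [-0.001, -0.004, -1.0]]
ft_force: [-0.5, 0.2, -2.9]
finger_gap: 0.0133
gripper_force: 49.3
```

>>> step_arm(
  moves=[
    {"dx":0,"dy":0,"dz":0.03,"wx":0,"wy":0,"wz":0,"hand":1},
    {"dx":0,"dy":0,"dz":0.08,"wx":0,"wy":0,"wz":0,"hand":1},
    {"dx":0,"dy":0,"dz":0.13,"wx":0,"wy":0,"wz":0,"hand":1},
    {"dx":0,"dy":0,"dz":0.16,"wx":0,"wy":0,"wz":0,"hand":1},
    {"dx":0,"dy":0,"dz":0.16,"wx":0,"wy":0,"wz":0,"hand":1},
    {"dx":0,"dy":0,"dz":0.16,"wx":0,"wy":0,"wz":0,"hand":1},
  ],
)

```text
time: 7.35
ee_pos: [0.5461, -0.0553, 0.2254]
eef_rot: [[0.163, 0.987, -0.001], [0.987, -0.163, 0.001], [0.001, -0.001, -1.0]]
ft_force: [-0.9, -0.8, -2.2]
finger_gap: 0.0132
gripper_force: 49.3
```

```bash
python3 - <<'E'
from h import *
from bench import observe,optics
s=observe();R,P=s['eef_rot'],s['ee_pos'];print(P,s['finger_gap'],s['gripper_force'],s['ft_force'])
t=b2w([0,0,.008+.105]);print(rel(R,P,tool(BY),t))
p,d=optics.camera('wrist');cv2.imwrite('pics/w2.png',p[:,:,::-1])
E
```

```text
[ 0.54612162 -0.05532579  0.22538053] 0.013220584219962979 49.2828905582428 [-0.87341142 -0.83655407 -2.17573876]
{'dx': -0.0058, 'dy': -0.0005, 'dz': 0.2248, 'wx': -0.0007, 'wy': -0.0007, 'wz': 0.0021}
```

View pics/w2.png

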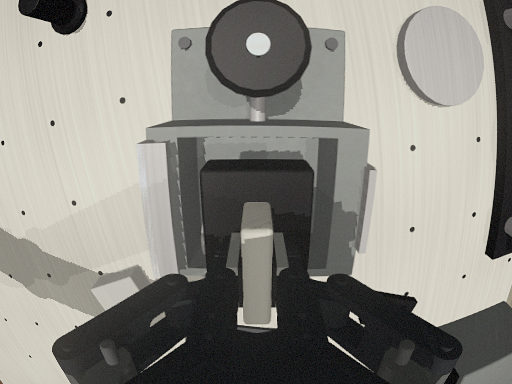

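The housing hangs centred over the bay, with the ledge at (155,210), the rear stop at (368,210) and the pump at (258,45). Lowering.

>>> step_arm(
  moves=[
    {"dx":-0.005,"dy":0,"dz":0.03,"wx":0,"wy":0,"wz":0,"hand":1},
    {"dx":-0.005,"dy":0,"dz":0.07,"wx":0,"wy":0,"wz":0,"hand":1},
    {"dx":-0.005,"dy":0,"dz":0.11,"wx":0,"wy":0,"wz":0,"hand":1},
    {"dx":-0.005,"dy":0,"dz":0.15,"wx":0,"wy":0,"wz":0,"hand":1},
    {"dx":-0.005,"dy":0,"dz":0.18,"wx":0,"wy":0,"wz":0,"hand":1},
    {"dx":-0.005,"dy":0,"dz":0.205,"wx":0,"wy":0,"wz":0,"hand":1},
    {"dx":-0.005,"dy":0,"dz":0.215,"wx":0,"wy":0,"wz":0,"hand":1},
    {"dx":-0.005,"dy":0,"dz":0.215,"wx":0,"wy":0,"wz":0,"hand":1},
    {"dx":-0.005,"dy":0,"dz":0.215,"wx":0,"wy":0,"wz":0,"hand":1},
  ],
)

```text
time: 8.3
ee_pos: [0.5463, -0.0597, 0.1188]
eef_rot: [[0.166, 0.986, 0.001], [0.986, -0.166, 0.0], [0.0, 0.001, -1.0]]
ft_force: [0.6, -0.5, -2.8]
finger_gap: 0.0131
gripper_force: 49.2
```

>>> step_arm(
  moves=[
    {"dx":0,"dy":0,"dz":0.004,"wx":0,"wy":0,"wz":0,"hand":1},
    {"dx":0,"dy":0,"dz":0.006,"wx":0,"wy":0,"wz":0,"hand":1},
    {"dx":0,"dy":0,"dz":0.008,"wx":0,"wy":0,"wz":0,"hand":1},
    {"dx":0,"dy":0,"dz":0.008,"wx":0,"wy":0,"wz":0,"hand":1},
  ],
)

```text
time: 8.7
ee_pos: [0.5457, -0.0599, 0.1141]
eef_rot: [[0.166, 0.986, -0.0], [0.986, -0.166, -0.0], [-0.0, -0.0, -1.0]]
ft_force: [-0.1, -0.8, -2.3]
finger_gap: 0.013
gripper_force: 49.2
```

>>> step_arm(
  moves=[
    {"dx":0,"dy":0,"dz":0.003,"wx":0,"wy":0,"wz":0,"hand":1},
    {"dx":0,"dy":0,"dz":0.004,"wx":0,"wy":0,"wz":0,"hand":1},
    {"dx":0,"dy":0,"dz":0.004,"wx":0,"wy":0,"wz":0,"hand":1},
  ],
)

```text
time: 9.0
ee_pos: [0.5459, -0.0599, 0.1127]
eef_rot: [[0.166, 0.986, 0.0], [0.986, -0.166, -0.0], [-0.0, 0.0, -1.0]]
ft_force: [-1.1, -0.4, 3.5]
finger_gap: 0.0134
gripper_force: 50.4
```

Contact with the floor: the force went from -2.5 to +3.5 N. I open and go up.

>>> step_arm(
  moves=[
    {"dx":0,"dy":0,"dz":0,"wx":0,"wy":0,"wz":0,"hand":0.2},
    {"dx":0,"dy":0,"dz":0,"wx":0,"wy":0,"wz":0,"hand":0.2},
    {"dx":0,"dy":0,"dz":0,"wx":0,"wy":0,"wz":0,"hand":0.2},
    {"dx":0,"dy":0,"dz":0,"wx":0,"wy":0,"wz":0,"hand":0.2},
    {"dx":0,"dy":0,"dz":-0.05,"wx":0,"wy":0,"wz":0,"hand":0.2},
    {"dx":0,"dy":0,"dz":-0.13,"wx":0,"wy":0,"wz":0,"hand":0.2},
    {"dx":0,"dy":0,"dz":-0.22,"wx":0,"wy":0,"wz":0,"hand":0.2},
    {"dx":0,"dy":0,"dz":-0.31,"wx":0,"wy":0,"wz":0,"hand":0.2},
    {"dx":0,"dy":0,"dz":-0.38,"wx":0,"wy":0,"wz":0,"hand":0.2},
    {"dx":0,"dy":0,"dz":-0.38,"wx":0,"wy":0,"wz":0,"hand":0.2},
    {"dx":0,"dy":0,"dz":-0.38,"wx":0,"wy":0,"wz":0,"hand":0.2},
  ],
)

```text
time: 10.1
ee_pos: [0.5458, -0.06, 0.3029]
eef_rot: [[0.167, 0.986, 0.002], [0.986, -0.167, -0.0], [-0.0, 0.002, -1.0]]
ft_force: [0.1, 0.3, -0.8]
finger_gap: 0.0345
gripper_force: 0.0
```

```bash
python3 - <<'E'
from h import *
from bench import observe,optics
s=observe();R,P=s['eef_rot'],s['ee_pos'];print(P,s['finger_gap'],s['ft_force'])
p,d=optics.camera('scene');c=optics.get_calibration('scene');W=cloud(p,d,c['camera_matrix'],c['cam_to_world'])
print('fin',rect(W,.045,.073,(.545,-.058),.04))
print(rel(R,P,tool(-17.3),[.476,-.3095,.22]))
E
```

```text
[ 0.54582906 -0.06000186  0.30286496] 0.034469120711983596 [ 0.10272165  0.2961986  -0.78580686]
fin (126, 'c', 547.9, -61.9, 'wh', 58.1, 17.8, 'a', 78.4, 'mean', array([550.8, -59.7,  60.8]))
{'dx': -0.5153, 'dy': -0.0549, 'dz': 0.1657, 'wx': 0.0012, 'wy': 0.0, 'wz': 0.0857}
```

>>> step_arm(
  moves=[
    {"dx":-0.1,"dy":-0.01,"dz":0.0,"wx":0,"wy":0,"wz":0.08,"hand":-0.2},
    {"dx":-0.2,"dy":-0.02,"dz":0.0,"wx":0,"wy":0,"wz":0.086,"hand":-0.2},
    {"dx":-0.3,"dy":-0.03,"dz":0.02,"wx":0,"wy":0,"wz":0.086,"hand":-0.2},
    {"dx":-0.4,"dy":-0.045,"dz":0.06,"wx":0,"wy":0,"wz":0.086,"hand":-0.2},
    {"dx":-0.48,"dy":-0.052,"dz":0.11,"wx":0,"wy":0,"wz":0.086,"hand":-0.2},
    {"dx":-0.515,"dy":-0.055,"dz":0.166,"wx":0,"wy":0,"wz":0.086,"hand":-0.2},
    {"dx":-0.515,"dy":-0.055,"dz":0.166,"wx":0,"wy":0,"wz":0.086,"hand":-0.2},
    {"dx":-0.515,"dy":-0.055,"dz":0.166,"wx":0,"wy":0,"wz":0.086,"hand":-0.2},
    {"dx":-0.515,"dy":-0.055,"dz":0.166,"wx":0,"wy":0,"wz":0.086,"hand":-0.2},
  ],
)

```text
time: 11.05
ee_pos: [0.4768, -0.3073, 0.2192]
eef_rot: [[0.295, 0.956, 0.001], [0.956, -0.295, 0.001], [0.001, 0.0, -1.0]]
ft_force: [0.0, 1.2, -0.4]
finger_gap: 0.0511
gripper_force: 0.0
```

```bash
python3 - <<'E'
from h import *
from bench import observe,optics
s=observe();R,P=s['eef_rot'],s['ee_pos'];print(P,s['finger_gap'],s['ft_force'])
print(rel(R,P,tool(-17.3),[.476,-.3095,.0835]))
p,d=optics.camera('wrist');cv2.imwrite('pics/w3.png',p[:,:,::-1])
E
```

```text
[ 0.47684769 -0.30728897  0.21923318] 0.05106685698862088 [ 0.02109321  1.18661474 -0.3945652 ]
{'dx': -0.0051, 'dy': -0.0004, 'dz': 0.2715, 'wx': 0.0001, 'wy': -0.0008, 'wz': 0.0017}
```

View pics/w3.png

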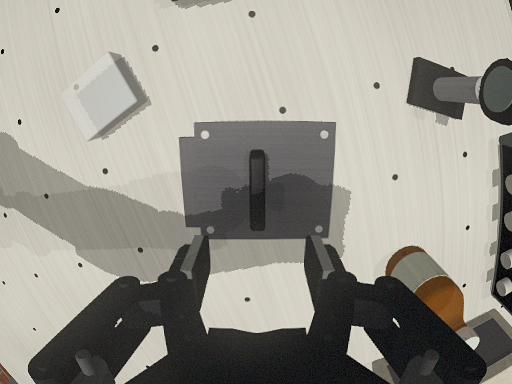

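The cover lies square to the tool, with the handle at (257,190) centred and the lip on the left (187,180), which is the ledge side. Descend and grip.

>>> step_arm(
  moves=[
    {"dx":-0.005,"dy":0,"dz":0.07,"wx":0,"wy":0,"wz":0,"hand":-0.2},
    {"dx":-0.005,"dy":0,"dz":0.15,"wx":0,"wy":0,"wz":0,"hand":-0.2},
    {"dx":-0.005,"dy":0,"dz":0.22,"wx":0,"wy":0,"wz":0,"hand":-0.2},
    {"dx":-0.005,"dy":0,"dz":0.26,"wx":0,"wy":0,"wz":0,"hand":-0.2},
    {"dx":-0.005,"dy":0,"dz":0.27,"wx":0,"wy":0,"wz":0,"hand":-0.2},
    {"dx":-0.005,"dy":0,"dz":0.27,"wx":0,"wy":0,"wz":0,"hand":1},
    {"dx":-0.005,"dy":0,"dz":0.27,"wx":0,"wy":0,"wz":0,"hand":1},
    {"dx":-0.005,"dy":0,"dz":0.27,"wx":0,"wy":0,"wz":0,"hand":1},
    {"dx":-0.005,"dy":0,"dz":0.27,"wx":0,"wy":0,"wz":0,"hand":1},
    {"dx":-0.005,"dy":0,"dz":0.27,"wx":0,"wy":0,"wz":0,"hand":1},
    {"dx":-0.005,"dy":0,"dz":0.27,"wx":0,"wy":0,"wz":0,"hand":1},
    {"dx":-0.005,"dy":0,"dz":0.27,"wx":0,"wy":0,"wz":0,"hand":1},
  ],
  newtons=70,
)

```text
time: 12.3
ee_pos: [0.4763, -0.3118, 0.0859]
eef_rot: [[0.297, 0.955, 0.003], [0.955, -0.297, -0.001], [-0.0, 0.003, -1.0]]
ft_force: [1.0, 0.2, 6.9]
finger_gap: 0.0129
gripper_force: 70.2
```

>>> step_arm(
  moves=[
    {"dx":0,"dy":0,"dz":-0.05,"wx":0,"wy":0,"wz":0,"hand":1},
    {"dx":0,"dy":0,"dz":-0.12,"wx":0,"wy":0,"wz":0,"hand":1},
    {"dx":0,"dy":0,"dz":-0.2,"wx":0,"wy":0,"wz":0,"hand":1},
    {"dx":0,"dy":0,"dz":-0.28,"wx":0,"wy":0,"wz":0,"hand":1},
    {"dx":0,"dy":0,"dz":-0.35,"wx":0,"wy":0,"wz":0,"hand":1},
    {"dx":0,"dy":0,"dz":-0.4,"wx":0,"wy":0,"wz":0,"hand":1},
    {"dx":0,"dy":0,"dz":-0.4,"wx":0,"wy":0,"wz":0,"hand":1},
    {"dx":0,"dy":0,"dz":-0.4,"wx":0,"wy":0,"wz":0,"hand":1},
  ],
)

```text
time: 13.1
ee_pos: [0.4742, -0.3114, 0.2838]
eef_rot: [[0.298, 0.955, -0.001], [0.955, -0.298, -0.0], [-0.0, -0.001, -1.0]]
ft_force: [-0.8, -0.4, -4.0]
finger_gap: 0.0129
gripper_force: 69.2
```

```bash
cat >> h.py <<'E'
HC=.085
def cov(xl,zl,th,yl=0,e=(0,0)):
    "TCP pose for cover lip at box (xl,yl,zl) m, lip-down tilt th deg; e: cover origin offset along tool x,y"
    R=tool(BY,-th); lip=b2w([xl,yl,zl])
    return R, lip-R@np.array([e[0],e[1]-.077,HC])
E
python3 - <<'E'
from h import *
from bench import observe
s=observe();R,P=s['eef_rot'],s['ee_pos'];print(P)
R1,P1=cov(-.052,.15,15);print(R1,P1);print(rel(R,P,R1,P1))
E
```

```text
[ 0.47415179 -0.31142224  0.28381334]
[[ 0.16676875  0.95239904  0.25519455]
 [ 0.98599604 -0.16108624 -0.04316293]
 [ 0.          0.25881905 -0.96592583]] [ 0.54567139 -0.05806282  0.25203276]
{'dx': 0.5263, 'dy': -0.0144, 'dz': 0.0634, 'wx': -0.1668, 'wy': 0.0114, 'wz': -0.0854}
```

>>> step_arm(
  moves=[
    {"dx":0.05,"dy":0,"dz":0,"wx":-0.02,"wy":0,"wz":-0.02,"hand":1},
    {"dx":0.13,"dy":0,"dz":0,"wx":-0.05,"wy":0,"wz":-0.04,"hand":1},
    {"dx":0.21,"dy":0,"dz":0,"wx":-0.08,"wy":0,"wz":-0.06,"hand":1},
    {"dx":0.29,"dy":0,"dz":0.01,"wx":-0.11,"wy":0.01,"wz":-0.085,"hand":1},
    {"dx":0.37,"dy":0,"dz":0.02,"wx":-0.14,"wy":0.01,"wz":-0.085,"hand":1},
    {"dx":0.44,"dy":-0.014,"dz":0.03,"wx":-0.167,"wy":0.011,"wz":-0.085,"hand":1},
    {"dx":0.5,"dy":-0.014,"dz":0.05,"wx":-0.167,"wy":0.011,"wz":-0.085,"hand":1},
    {"dx":0.526,"dy":-0.014,"dz":0.063,"wx":-0.167,"wy":0.011,"wz":-0.085,"hand":1},
    {"dx":0.526,"dy":-0.014,"dz":0.063,"wx":-0.167,"wy":0.011,"wz":-0.085,"hand":1},
    {"dx":0.526,"dy":-0.014,"dz":0.063,"wx":-0.167,"wy":0.011,"wz":-0.085,"hand":1},
    {"dx":0.526,"dy":-0.014,"dz":0.063,"wx":-0.167,"wy":0.011,"wz":-0.085,"hand":1},
  ],
)

```text
time: 14.2
ee_pos: [0.5457, -0.0601, 0.2518]
eef_rot: [[0.17, 0.952, 0.254], [0.986, -0.164, -0.045], [-0.001, 0.258, -0.966]]
ft_force: [-0.0, -0.8, -3.2]
finger_gap: 0.0127
gripper_force: 68.9
```

```bash
python3 - <<'E'
from h import *
from bench import observe,optics
s=observe();R,P=s['eef_rot'],s['ee_pos'];print(P,R,s['ft_force'])
p,d=optics.camera('scene');c=optics.get_calibration('scene');W=cloud(p,d,c['camera_matrix'],c['cam_to_world'])
np.savez('scene2.npz',p=p,d=d,K=c['camera_matrix'],T=c['cam_to_world'])
L=(W-P)@R  # tool coords
# cover top plate: expect tool z ~ .080, |x|<.062, y -.077...077
m=(np.abs(L[...,0])<.08)&(np.abs(L[...,1])<.1)&(np.abs(L[...,2]-.08)<.012)
q=L[m];print(len(q),q.min(0),q.max(0));print('z med',np.median(q[:,2]),'bins',np.histogram(q[:,2],8))
A=np.c_[q[:,:2],np.ones(len(q))];ok=np.ones(len(q),bool)
for _ in range(4):
    k=np.linalg.lstsq(A[ok],q[ok,2],rcond=None)[0];ok=np.abs(A@k-q[:,2])<.003
print('plane',k,ok.sum());g=q[ok];print(cv2.minAreaRect((g[:,:2]*1000).astype(np.float32)))
print([np.percentile(g[:,i],[0,1,99,100]).round(4) for i in (0,1)])
v,u=np.where(m);print(u.mean(),v.mean())
cv2.imwrite('pics/s2.png',cv2.resize(p[120:270,170:330,::-1],(800,600*125//100))[:600])
E
```

```text
[ 0.54567449 -0.06013683  0.25184785] [[ 0.16964585  0.95233374  0.25353644]
 [ 0.98550404 -0.16355923 -0.04505742]
 [-0.00144147  0.25750498 -0.96627589]] [-0.03606681 -0.78619362 -3.19186547]
875 [-0.06532543 -0.07952692  0.0680644 ] [0.064797   0.07968467 0.08928953]
z med 0.08261140860857256 bins (array([ 17,  14,  12,  14,  84, 597, 113,  24]), array([0.0680644 , 0.07071754, 0.07337068, 0.07602382, 0.07867696,
       0.0813301 , 0.08398325, 0.08663639, 0.08928953]))
plane [ 0.00137992 -0.00014731  0.08269591] 767
((-0.544891357421875, 0.1891632080078125), (158.85821533203125, 129.91250610351562), 89.63182067871094)
[array([-0.0653, -0.0605,  0.0625,  0.0648]), array([-0.0795, -0.0749,  0.0787,  0.0797])]
232.82057142857144 163.23085714285713
```

View pics/s2.png

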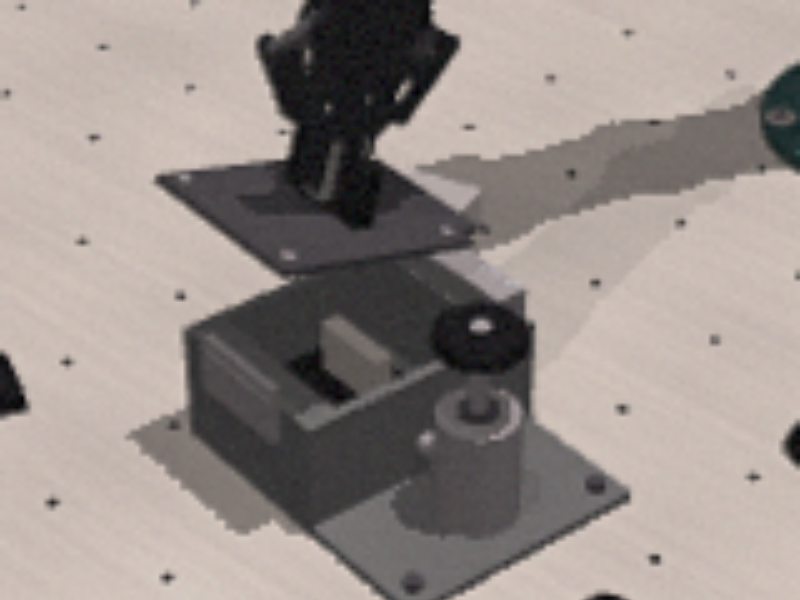

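The picture shows the housing upright in the bay, fin at (355,355), and the cover held above it with its lip end lower and towards the ledge at (480,275). The plate is at the expected tool distance, so I keep 86 mm to the underside.

```bash
sed -i 's/^HC=.085/HC=.086/' h.py; python3 - <<'E'
from h import *
from bench import observe
s=observe();R,P=s['eef_rot'],s['ee_pos']
for a in((-.053,.11),(-.053,.083)):
    print(rel(R,P,*cov(*a,15)))
E
```

```text
{'dx': 0.0044, 'dy': -0.0239, 'dz': 0.0748, 'wx': -0.0003, 'wy': 0.0013, 'wz': -0.0018}
{'dx': 0.0045, 'dy': -0.0379, 'dz': 0.127, 'wx': -0.0003, 'wy': 0.0013, 'wz': -0.0018}
```

>>> step_arm(
  moves=[
    {"dx":0.004,"dy":-0.01,"dz":0.03,"wx":0,"wy":0.001,"wz":-0.002,"hand":1},
    {"dx":0.004,"dy":-0.024,"dz":0.075,"wx":0,"wy":0.001,"wz":-0.002,"hand":1},
    {"dx":0.004,"dy":-0.03,"dz":0.1,"wx":0,"wy":0.001,"wz":-0.002,"hand":1},
    {"dx":0.004,"dy":-0.036,"dz":0.12,"wx":0,"wy":0.001,"wz":-0.002,"hand":1},
    {"dx":0.004,"dy":-0.038,"dz":0.127,"wx":0,"wy":0.001,"wz":-0.002,"hand":1},
    {"dx":0.004,"dy":-0.038,"dz":0.127,"wx":0,"wy":0.001,"wz":-0.002,"hand":1},
    {"dx":0.004,"dy":-0.038,"dz":0.127,"wx":0,"wy":0.001,"wz":-0.002,"hand":1},
    {"dx":0.004,"dy":-0.038,"dz":0.127,"wx":0,"wy":0.001,"wz":-0.002,"hand":1},
  ],
)

```text
time: 15.05
ee_pos: [0.5457, -0.0562, 0.1871]
eef_rot: [[0.164, 0.952, 0.258], [0.986, -0.158, -0.042], [0.001, 0.261, -0.965]]
ft_force: [-0.4, -0.0, -4.2]
finger_gap: 0.0125
gripper_force: 69.0
```

```bash
python3 - <<'E'
from h import *
from bench import observe,optics
Z=[]
R,P=np.zeros((3,3)),np.zeros(3)
for i in range(3):
    s=observe();R+=s['eef_rot']/3;P+=s['ee_pos']/3;optics.camera('top') if i<2 else 0
print(P,s['ft_force'])
Bz=Ro.from_euler('z',-BY,degrees=True).as_matrix()
print('lip box',Bz@(P+R@[0,-.077,HC]-BO),'rear',Bz@(P+R@[0,.077,HC]-BO))
for a in((-.053,.083),(-.063,.083),(-.074,.083)): print(rel(R,P,*cov(*a,15)))
p,d=optics.camera('scene');cv2.imwrite('pics/s3.png',cv2.resize(p[120:270,170:330,::-1],(800,750))[:600])
E
```

```text
[ 0.54558541 -0.05621825  0.18706164] [-0.02689568  0.61915165 -3.46467859]
lip box [-0.05189143  0.00171796  0.08394081] rear [0.0967665  0.00213911 0.1241483 ]
{'dx': -0.0036, 'dy': -0.0022, 'dz': 0.0016, 'wx': 0.0015, 'wy': -0.0009, 'wz': 0.0017}
{'dx': -0.0035, 'dy': -0.0215, 'dz': -0.0036, 'wx': 0.0015, 'wy': -0.0009, 'wz': 0.0017}
{'dx': -0.0035, 'dy': -0.0428, 'dz': -0.0094, 'wx': 0.0015, 'wy': -0.0009, 'wz': 0.0017}
```

View pics/s3.png

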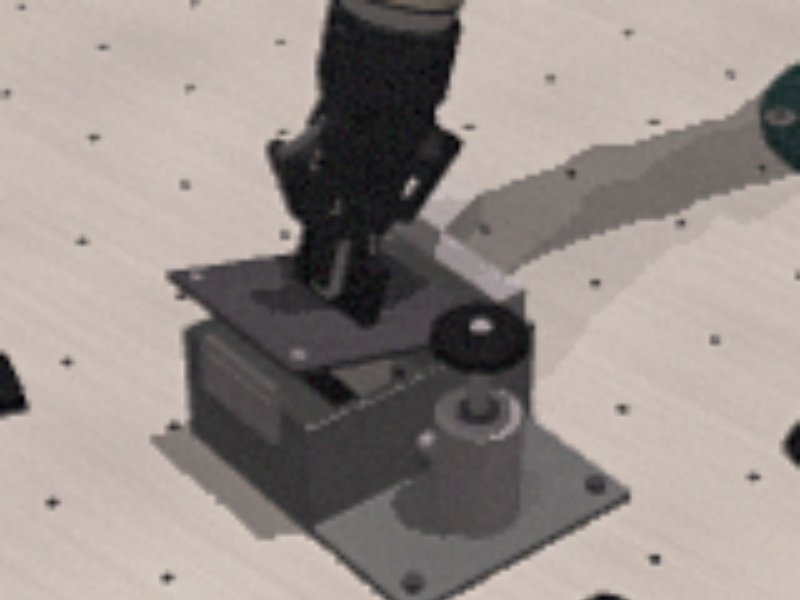

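The lip is now inside the ledge, near (450,290), without contact. I slide it forward under the ledge.

>>> step_arm(
  moves=[
    {"dx":-0.003,"dy":-0.01,"dz":-0.001,"wx":0.001,"wy":0,"wz":0.001,"hand":1},
    {"dx":-0.003,"dy":-0.02,"dz":-0.003,"wx":0.001,"wy":0,"wz":0.001,"hand":1},
    {"dx":-0.003,"dy":-0.03,"dz":-0.006,"wx":0.001,"wy":0,"wz":0.001,"hand":1},
    {"dx":-0.003,"dy":-0.036,"dz":-0.008,"wx":0.001,"wy":0,"wz":0.001,"hand":1},
    {"dx":-0.003,"dy":-0.042,"dz":-0.009,"wx":0.001,"wy":0,"wz":0.001,"hand":1},
    {"dx":-0.003,"dy":-0.042,"dz":-0.009,"wx":0.001,"wy":0,"wz":0.001,"hand":1},
    {"dx":-0.003,"dy":-0.042,"dz":-0.009,"wx":0.001,"wy":0,"wz":0.001,"hand":1},
  ],
)

```text
time: 15.9
ee_pos: [0.5239, -0.054, 0.1853]
eef_rot: [[0.165, 0.953, 0.255], [0.986, -0.16, -0.042], [0.001, 0.259, -0.966]]
ft_force: [0.3, -0.8, -4.2]
finger_gap: 0.0129
gripper_force: 69.0
```

```bash
cat > st.py <<'E'
from h import *
from bench import observe,optics
R,P=np.zeros((3,3)),np.zeros(3)
for i in range(3):
    s=observe();R+=s['eef_rot']/3;P+=s['ee_pos']/3;optics.camera('top') if i<2 else 0
R=Ro.from_matrix(R).as_matrix()
print(s['time'],P,s['ft_force'],s['finger_gap'],s['gripper_force'])
Bz=Ro.from_euler('z',-BY,degrees=True).as_matrix()
print('lip box',Bz@(P+R@[0,-.077,HC]-BO),'rear',Bz@(P+R@[0,.077,HC]-BO))
E
python3 - <<'E'
from st import *
for th,z in((15,.0825),(12,.0825),(9,.082),(6,.082),(3,.0815),(0,.081)): print(th,rel(R,P,*cov(-.075,z,th)))
E
```

```text
16.0 [ 0.52402503 -0.05405711  0.18532772] [ 0.06514866 -0.42640378 -4.19797549] 0.012946268523799995 68.96569848060608
lip box [-0.07377317  0.00033858  0.08233952] rear [0.07498723 0.0005637  0.12216781]
15 {'dx': -0.0007, 'dy': -0.0023, 'dz': -0.001, 'wx': -0.0001, 'wy': -0.0008, 'wz': 0.0009}
12 {'dx': -0.0007, 'dy': 0.0065, 'dz': 0.0073, 'wx': 0.0332, 'wy': -0.0008, 'wz': 0.001}
9 {'dx': -0.0007, 'dy': 0.0146, 'dz': 0.017, 'wx': 0.0665, 'wy': -0.0008, 'wz': 0.001}
6 {'dx': -0.0007, 'dy': 0.0224, 'dz': 0.0262, 'wx': 0.0999, 'wy': -0.0008, 'wz': 0.001}
3 {'dx': -0.0008, 'dy': 0.0296, 'dz': 0.0367, 'wx': 0.1332, 'wy': -0.0007, 'wz': 0.001}
0 {'dx': -0.0008, 'dy': 0.0362, 'dz': 0.0476, 'wx': 0.1665, 'wy': -0.0007, 'wz': 0.001}
```

>>> step_arm(
  moves=[
    {"dx":-0.001,"dy":0.002,"dz":0.003,"wx":0.017,"wy":0,"wz":0.001,"hand":1},
    {"dx":-0.001,"dy":0.0065,"dz":0.0073,"wx":0.0332,"wy":0,"wz":0.001,"hand":1},
    {"dx":-0.001,"dy":0.0105,"dz":0.012,"wx":0.05,"wy":0,"wz":0.001,"hand":1},
    {"dx":-0.001,"dy":0.0146,"dz":0.017,"wx":0.0665,"wy":0,"wz":0.001,"hand":1},
    {"dx":-0.001,"dy":0.0185,"dz":0.0215,"wx":0.083,"wy":0,"wz":0.001,"hand":1},
    {"dx":-0.001,"dy":0.0224,"dz":0.0262,"wx":0.1,"wy":0,"wz":0.001,"hand":1},
    {"dx":-0.001,"dy":0.0224,"dz":0.0262,"wx":0.1,"wy":0,"wz":0.001,"hand":1},
    {"dx":-0.001,"dy":0.0224,"dz":0.0262,"wx":0.1,"wy":0,"wz":0.001,"hand":1},
  ],
)

```text
time: 16.8
ee_pos: [0.5378, -0.0571, 0.1754]
eef_rot: [[0.167, 0.981, 0.103], [0.986, -0.166, -0.016], [0.001, 0.104, -0.995]]
ft_force: [-0.9, 0.8, -4.5]
finger_gap: 0.013
gripper_force: 69.0
```

```bash
python3 - <<'E'
from st import *
for th,z in((6,.082),(4,.0815),(2,.081),(0,.0805)): print(th,rel(R,P,*cov(-.075,z,th)))
p,d=optics.camera('scene');cv2.imwrite('pics/s4.png',cv2.resize(p[120:270,170:330,::-1],(800,750))[:600])
E
```

```text
16.9 [ 0.53751911 -0.05705073  0.17541292] [ 0.59675627 -1.00051091 -4.82979967] 0.012996065024509514 68.9927351474762
lip box [-0.07546014 -0.00026294  0.08186515] rear [ 0.0777033  -0.00029675  0.09789512]
6 {'dx': 0.0007, 'dy': 0.0009, 'dz': -0.0002, 'wx': -0.0003, 'wy': -0.0006, 'wz': -0.0001}
4 {'dx': 0.0007, 'dy': 0.0067, 'dz': 0.0062, 'wx': 0.0219, 'wy': -0.0006, 'wz': -0.0001}
2 {'dx': 0.0007, 'dy': 0.0123, 'dz': 0.0129, 'wx': 0.0442, 'wy': -0.0006, 'wz': -0.0001}
0 {'dx': 0.0007, 'dy': 0.0177, 'dz': 0.0198, 'wx': 0.0664, 'wy': -0.0006, 'wz': -0.0001}
```

View pics/s4.png

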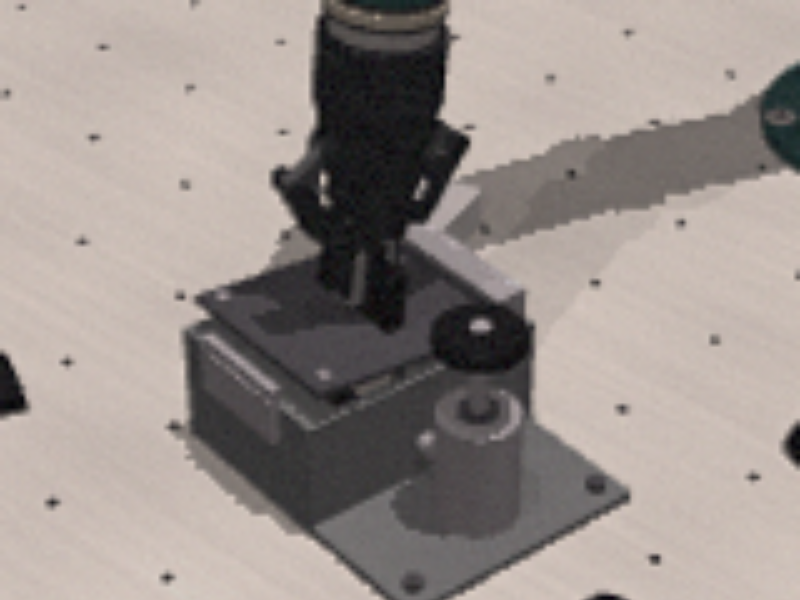

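The lip is under the ledge at (450,270) and the rear edge stands just inside the rear stop at (240,360). I finish the swing.

>>> step_arm(
  moves=[
    {"dx":0,"dy":0.0035,"dz":0.003,"wx":0.011,"wy":0,"wz":0,"hand":1},
    {"dx":0,"dy":0.0067,"dz":0.0062,"wx":0.022,"wy":0,"wz":0,"hand":1},
    {"dx":0,"dy":0.0095,"dz":0.0095,"wx":0.033,"wy":0,"wz":0,"hand":1},
    {"dx":0,"dy":0.0123,"dz":0.013,"wx":0.044,"wy":0,"wz":0,"hand":1},
    {"dx":0,"dy":0.015,"dz":0.0165,"wx":0.055,"wy":0,"wz":0,"hand":1},
    {"dx":0,"dy":0.0177,"dz":0.02,"wx":0.066,"wy":0,"wz":0,"hand":1},
    {"dx":0,"dy":0.0177,"dz":0.02,"wx":0.066,"wy":0,"wz":0,"hand":1},
    {"dx":0,"dy":0.0177,"dz":0.02,"wx":0.066,"wy":0,"wz":0,"hand":1},
  ],
)

```text
time: 17.75
ee_pos: [0.5474, -0.0586, 0.1663]
eef_rot: [[0.167, 0.986, 0.0], [0.986, -0.167, 0.001], [0.001, 0.0, -1.0]]
ft_force: [-0.3, -0.3, -3.5]
finger_gap: 0.0131
gripper_force: 69.1
```

```bash
python3 - <<'E'
from st import *
p,d=optics.camera('scene');c=optics.get_calibration('scene');W=cloud(p,d,c['camera_matrix'],c['cam_to_world'])
L=(W-BO)@Bz.T
def prof(L):
  for x0 in range(-60,80,20):
    m=(np.abs(L[...,0]-x0/1e3)<.01)&(np.abs(L[...,1])<.055)&(L[...,2]>.07)&(L[...,2]<.1)
    print(x0,m.sum(),np.median(L[m][:,2]).round(4) if m.any() else '')
prof(L)
E
```

```text
17.85 [ 0.54724756 -0.05858436  0.16635883] [-0.5595528  -0.23301743 -4.29982231] 0.012772230701617242 69.0600836277008
lip box [-0.07497435 -0.00016946  0.08035179] rear [ 0.07902565 -0.00015692  0.08036597]
-60 147 0.0853
-40 60 0.084
-20 37 0.0841
0 83 0.0856
20 157 0.0839
40 152 0.0835
60 152 0.0839
```

>>> step_arm(
  moves=[
    {"dx":0,"dy":0,"dz":0.002,"wx":0,"wy":0,"wz":0,"hand":1},
    {"dx":0,"dy":0,"dz":0.003,"wx":0,"wy":0,"wz":0,"hand":1},
    {"dx":0,"dy":0,"dz":0.003,"wx":0,"wy":0,"wz":0,"hand":1},
  ],
)

```text
time: 18.2
ee_pos: [0.5472, -0.0585, 0.1659]
eef_rot: [[0.166, 0.986, 0.001], [0.986, -0.166, 0.0], [0.0, 0.001, -1.0]]
ft_force: [-1.9, 0.1, 4.0]
finger_gap: 0.0132
gripper_force: 70.4
```

Contact, so I release gently and rise.

>>> step_arm(
  moves=[
    {"dx":0,"dy":0,"dz":0,"wx":0,"wy":0,"wz":0,"hand":0.2},
    {"dx":0,"dy":0,"dz":0,"wx":0,"wy":0,"wz":0,"hand":0.2},
    {"dx":0,"dy":0,"dz":0,"wx":0,"wy":0,"wz":0,"hand":0.2},
    {"dx":0,"dy":0,"dz":0,"wx":0,"wy":0,"wz":0,"hand":0.2},
    {"dx":0,"dy":0,"dz":-0.02,"wx":0,"wy":0,"wz":0,"hand":0.2},
    {"dx":0,"dy":0,"dz":-0.06,"wx":0,"wy":0,"wz":0,"hand":0.2},
    {"dx":0,"dy":0,"dz":-0.12,"wx":0,"wy":0,"wz":0,"hand":0.2},
    {"dx":0,"dy":0,"dz":-0.2,"wx":0,"wy":0,"wz":0,"hand":0.2},
    {"dx":0,"dy":0,"dz":-0.2,"wx":0,"wy":0,"wz":0,"hand":1},
    {"dx":0,"dy":0,"dz":-0.2,"wx":0,"wy":0,"wz":0,"hand":1},
    {"dx":0,"dy":0,"dz":-0.2,"wx":0,"wy":0,"wz":0,"hand":1},
  ],
)

```text
time: 19.3
ee_pos: [0.5466, -0.0588, 0.2644]
eef_rot: [[0.167, 0.986, -0.001], [0.986, -0.167, 0.001], [0.001, -0.001, -1.0]]
ft_force: [-0.0, -0.2, -0.4]
finger_gap: 0.0
gripper_force: 0.0
```

```bash
python3 - <<'E'
from st import *
for n in('scene','top'):
  p,d=optics.camera(n);c=optics.get_calibration(n);W=cloud(p,d,c['camera_matrix'],c['cam_to_world'])
  L=(W-BO)@Bz.T
  for x0 in range(-60,80,20):
    m=(np.abs(L[...,0]-x0/1e3)<.01)&(np.abs(L[...,1])<.055)&(L[...,2]>.07)&(L[...,2]<.1)
    if m.any():print(x0,m.sum(),np.median(L[m][:,2]).round(4))
  m=(np.abs(L[...,0])<.03)&(np.abs(L[...,1])<.055)&(L[...,2]>.11)&(L[...,2]<.13);q=L[m]*1000
  if len(q)>5:print('handle',cv2.minAreaRect(q[:,:2].astype(np.float32)))
  if n=='scene':cv2.imwrite('pics/s5.png',cv2.resize(p[120:270,170:330,::-1],(800,750))[:600])
t=b2w([0,.112,.24]);print(rel(R,P,tool(BY),t))
E
```

```text
19.4 [ 0.54647831 -0.05879266  0.26407429] [-0.89558082 -0.45424223 -0.28897831] 3.600792044816795e-05 0.0
lip box [-0.0758584  -0.00053109  0.178211  ] rear [ 0.07814136 -0.0005236   0.17793788]
-60 171 0.0858
-40 79 0.0834
-20 39 0.0831
0 94 0.086
20 174 0.0836
40 146 0.0835
60 152 0.0835
handle ((5.445281982421875, 0.4433937072753906), (16.976280212402344, 73.60921478271484), 0.19903554022312164)
-60 85 0.0872
-40 78 0.0859
-20 70 0.0874
0 35 0.086
20 38 0.0865
40 34 0.0865
60 25 0.0875
handle ((-0.823979377746582, 30.857973098754883), (15.444250106811523, 10.04629135131836), 24.57932472229004)
{'dx': 0.2251, 'dy': -0.0025, 'dz': 0.0483, 'wx': -0.0011, 'wy': -0.0004, 'wz': 0.0}
```

View pics/s5.png

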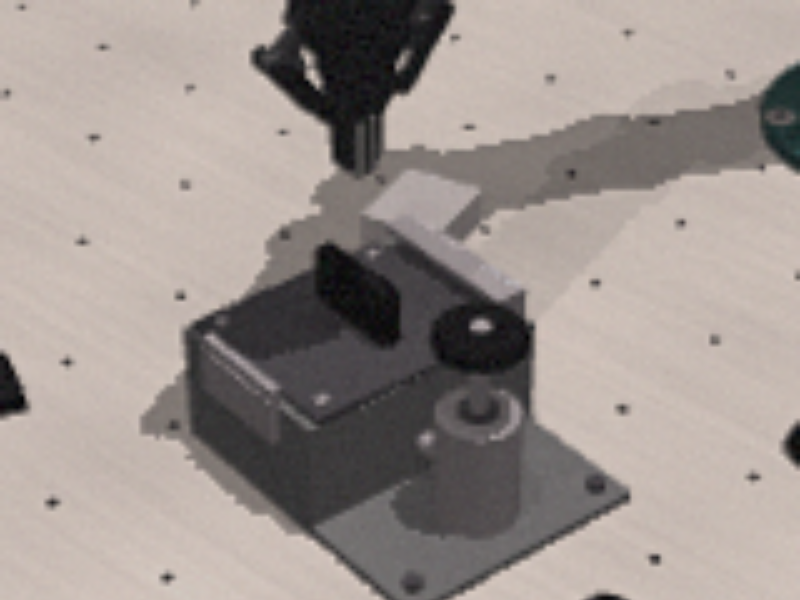

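The cover lies flat on the rim, lip under the ledge, handle free at (358,290). Now to the pump head at (480,335).

>>> step_arm(
  moves=[
    {"dx":0.08,"dy":0,"dz":0,"wx":0,"wy":0,"wz":0,"hand":1},
    {"dx":0.16,"dy":0,"dz":0,"wx":0,"wy":0,"wz":0,"hand":1},
    {"dx":0.225,"dy":-0.002,"dz":0.03,"wx":0,"wy":0,"wz":0,"hand":1},
    {"dx":0.225,"dy":-0.002,"dz":0.06,"wx":0,"wy":0,"wz":0,"hand":1},
    {"dx":0.225,"dy":-0.002,"dz":0.08,"wx":0,"wy":0,"wz":0,"hand":1},
    {"dx":0.225,"dy":-0.002,"dz":0.1,"wx":0,"wy":0,"wz":0,"hand":1},
    {"dx":0.225,"dy":-0.002,"dz":0.12,"wx":0,"wy":0,"wz":0,"hand":1},
    {"dx":0.225,"dy":-0.002,"dz":0.14,"wx":0,"wy":0,"wz":0,"hand":1},
    {"dx":0.225,"dy":-0.002,"dz":0.16,"wx":0,"wy":0,"wz":0,"hand":1},
    {"dx":0.225,"dy":-0.002,"dz":0.17,"wx":0,"wy":0,"wz":0,"hand":1},
    {"dx":0.225,"dy":-0.002,"dz":0.17,"wx":0,"wy":0,"wz":0,"hand":1},
    {"dx":0.225,"dy":-0.002,"dz":0.17,"wx":0,"wy":0,"wz":0,"hand":1},
  ],
)

```text
time: 20.7
ee_pos: [0.5648, 0.0517, 0.1802]
eef_rot: [[0.168, 0.986, -0.0], [0.986, -0.168, 0.0], [-0.0, -0.0, -1.0]]
ft_force: [-3.5, 0.7, 7.7]
finger_gap: -0.0001
gripper_force: 3.9
```

>>> step_arm(
  moves=[
    {"dx":0,"dy":0,"dz":0.005,"wx":0,"wy":0,"wz":0,"hand":1},
    {"dx":0,"dy":0,"dz":0.01,"wx":0,"wy":0,"wz":0,"hand":1},
    {"dx":0,"dy":0,"dz":0.012,"wx":0,"wy":0,"wz":0,"hand":1},
    {"dx":0,"dy":0,"dz":0.012,"wx":0,"wy":0,"wz":0,"hand":1},
  ],
)

```text
time: 21.1
ee_pos: [0.5648, 0.0517, 0.1747]
eef_rot: [[0.168, 0.986, -0.0], [0.986, -0.168, -0.0], [-0.0, -0.0, -1.0]]
ft_force: [-4.0, -0.6, 9.0]
finger_gap: 0.0002
gripper_force: 4.7
```

>>> step_arm(
  moves=[
    {"dx":0,"dy":0,"dz":0.003,"wx":0,"wy":0,"wz":0,"hand":1},
    {"dx":0,"dy":0,"dz":0.004,"wx":0,"wy":0,"wz":0,"hand":1},
    {"dx":0,"dy":0,"dz":0.004,"wx":0,"wy":0,"wz":0,"hand":1},
  ],
)

```text
time: 21.4
ee_pos: [0.5648, 0.0518, 0.1745]
eef_rot: [[0.168, 0.986, 0.0], [0.986, -0.168, -0.001], [-0.001, 0.0, -1.0]]
ft_force: [-6.9, -0.2, 23.5]
finger_gap: 0.0
gripper_force: 11.5
```

At the stop: 23 N. Now up and then a second stroke.

>>> step_arm(
  moves=[
    {"dx":0,"dy":0,"dz":-0.04,"wx":0,"wy":0,"wz":0,"hand":1},
    {"dx":0,"dy":0,"dz":-0.08,"wx":0,"wy":0,"wz":0,"hand":1},
    {"dx":0,"dy":0,"dz":-0.12,"wx":0,"wy":0,"wz":0,"hand":1},
    {"dx":0,"dy":0,"dz":-0.12,"wx":0,"wy":0,"wz":0,"hand":1},
    {"dx":0,"dy":0,"dz":-0.12,"wx":0,"wy":0,"wz":0,"hand":1},
    {"dx":0,"dy":0,"dz":-0.12,"wx":0,"wy":0,"wz":0,"hand":1},
    {"dx":0,"dy":0,"dz":-0.12,"wx":0,"wy":0,"wz":0,"hand":1},
  ],
)

```text
time: 22.1
ee_pos: [0.5645, 0.0521, 0.2309]
eef_rot: [[0.167, 0.986, -0.002], [0.986, -0.167, 0.001], [0.0, -0.002, -1.0]]
ft_force: [0.3, -0.6, 0.0]
finger_gap: -0.0
gripper_force: 0.0
```

```bash
cat > pk.py <<'E'
from st import *
p,d=optics.camera('scene');c=optics.get_calibration('scene');W=cloud(p,d,c['camera_matrix'],c['cam_to_world'])
L=(W-BO)@Bz.T
m=(np.hypot(L[...,0]-.018,L[...,1]-.118)<.014)&(L[...,2]>.08)&(L[...,2]<.16)
print('pump top',np.median(L[m][:,2]),m.sum())
for x0 in(-50,50,70):
  m=(np.abs(L[...,0]-x0/1e3)<.01)&(np.abs(L[...,1])<.055)&(L[...,2]>.07)&(L[...,2]<.1);print(x0,np.median(L[m][:,2]))
m=(np.abs(L[...,0])<.03)&(np.abs(L[...,1])<.055)&(L[...,2]>.11)&(L[...,2]<.13)
print('handle',cv2.minAreaRect((L[m][:,:2]*1000).astype(np.float32)))
E
python3 pk.py
```

```text
22.2 [0.5646024  0.05222601 0.23099968] [ 0.32259041  0.35443098 -0.84092029] 2.2920811756704855e-05 0.0
lip box [-0.07647452  0.11194133  0.14511119] rear [0.07752532 0.1119394  0.14488837]
pump top 0.135820778103257 120
-50 0.08369488840156858
50 0.08334575292759161
70 0.08367826851525684
handle ((3.9752063751220703, 1.3342018127441406), (68.79761505126953, 15.911418914794922), 89.92560577392578)
```

```bash
python3 - <<'E'
from st import *
p,W=load('scene');L=(W-BO)@Bz.T
def f(L):
    m=(np.hypot(L[...,0]-.018,L[...,1]-.118)<.014)&(L[...,2]>.08)&(L[...,2]<.16);print(np.percentile(L[m][:,2],[5,25,50,75,95,99]).round(4),m.sum())
f(L)
p,d=optics.camera('scene');c=optics.get_calibration('scene');f((cloud(p,d,c['camera_matrix'],c['cam_to_world'])-BO)@Bz.T)
E
```

```text
22.35 [0.56486518 0.05246578 0.23147629] [-0.08315125  0.28404149  0.05868575] -0.0002680038324724589 0.0
lip box [-0.07618648  0.11223268  0.14552597] rear [0.07781349 0.11226634 0.14542671]
[0.0803 0.0856 0.1345 0.1397 0.1418 0.1423] 105
[0.0804 0.0856 0.1353 0.1404 0.1444 0.1598] 111
```

Same as at the start, so the plunger is fully up. Second stroke.

>>> step_arm(
  moves=[
    {"dx":0,"dy":0,"dz":0.03,"wx":0,"wy":0,"wz":0,"hand":1},
    {"dx":0,"dy":0,"dz":0.05,"wx":0,"wy":0,"wz":0,"hand":1},
    {"dx":0,"dy":0,"dz":0.07,"wx":0,"wy":0,"wz":0,"hand":1},
    {"dx":0,"dy":0,"dz":0.09,"wx":0,"wy":0,"wz":0,"hand":1},
    {"dx":0,"dy":0,"dz":0.105,"wx":0,"wy":0,"wz":0,"hand":1},
    {"dx":0,"dy":0,"dz":0.115,"wx":0,"wy":0,"wz":0,"hand":1},
    {"dx":0,"dy":0,"dz":0.12,"wx":0,"wy":0,"wz":0,"hand":1},
    {"dx":0,"dy":0,"dz":0.12,"wx":0,"wy":0,"wz":0,"hand":1},
    {"dx":0,"dy":0,"dz":0.12,"wx":0,"wy":0,"wz":0,"hand":1},
  ],
)

```text
time: 23.3
ee_pos: [0.5659, 0.0528, 0.1745]
eef_rot: [[0.167, 0.986, 0.002], [0.986, -0.167, -0.0], [0.0, 0.002, -1.0]]
ft_force: [-3.9, -0.3, 20.5]
finger_gap: -0.0
gripper_force: 10.7
```

>>> step_arm(
  moves=[
    {"dx":0,"dy":0,"dz":0,"wx":0,"wy":0,"wz":0,"hand":1},
    {"dx":0,"dy":0,"dz":-0.04,"wx":0,"wy":0,"wz":0,"hand":1},
    {"dx":0,"dy":0,"dz":-0.08,"wx":0,"wy":0,"wz":0,"hand":1},
    {"dx":0,"dy":0,"dz":-0.12,"wx":0,"wy":0,"wz":0,"hand":1},
    {"dx":0,"dy":0,"dz":-0.18,"wx":0,"wy":0,"wz":0,"hand":1},
    {"dx":0,"dy":0,"dz":-0.24,"wx":0,"wy":0,"wz":0,"hand":1},
    {"dx":0,"dy":0,"dz":-0.24,"wx":0,"wy":0,"wz":0,"hand":1},
    {"dx":0,"dy":0,"dz":-0.24,"wx":0,"wy":0,"wz":0,"hand":1},
    {"dx":0,"dy":0,"dz":-0.24,"wx":0,"wy":0,"wz":0,"hand":1},
    {"dx":0,"dy":0,"dz":-0.24,"wx":0,"wy":0,"wz":0,"hand":1},
  ],
)

```text
time: 24.3
ee_pos: [0.5642, 0.0522, 0.2905]
eef_rot: [[0.167, 0.986, -0.003], [0.986, -0.167, 0.001], [0.0, -0.003, -1.0]]
ft_force: [0.5, 0.2, -1.2]
finger_gap: -0.0005
gripper_force: 0.0
```

```bash
python3 pk.py && python3 -c "
from bench import arm
print(arm.sign_off())"
```

```text
24.4 [0.56434296 0.0522316  0.29069339] [-0.00194644  0.11476246 -0.86801673] 0.0004087082565070528 0.0
lip box [-0.0768044   0.11187214  0.20487063] rear [0.07719519 0.11189954 0.20451662]
pump top 0.13410570709743158 116
-50 0.08321566258234203
50 0.08329135512177333
70 0.08368152207896928
handle ((3.6378040313720703, 0.6035614013671875), (16.918537139892578, 71.39519500732422), 0.16596563160419464)
the job is handed in; nothing more can be done
None
```

The job is handed in at 24.4 s of the 72 s: the housing is upright in the bay, the cover is shut flat with its lip under the ledge, and the pump got two full strokes and is up again; no verdict came back.

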